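# Release a filter cassette from its sloping dock

## Task

Take the filter cassette out of its sloping dock: first lift the spring-loaded hold-down finger out of the cassette's saddle by its knob, swing it aside up the slope and let it drop there; then pinch the cassette's two side buttons together and draw the cassette out. Lay it gently, flat and buttons uppermost, in the steel tray that is empty, and let go of it; leave the finger swung aside and do not disturb the other things on the bench.

Things in the scene. Friction and masses are not known exactly. Their poses are not given: they have to be found in the camera images.
- finger_knob (a point): Grip point on the axis of the black knob of the steel hold-down finger: cylinder 24 mm across, 40 mm tall, topped by a flange 32 mm across and 6 mm thick; the point is 26 mm above its foot, 20 mm below the very top. z = normal of the dock's deck, which slopes 30 deg and faces -x of the dock; -y = along the finger to its tip. The finger is 14 mm wide, 10 thick, reaches 63 mm from its post; knob at 40 mm.
- finger_post (a point): On the axis of the finger's post, level with the finger's underside and rising with it. The finger lifts along z (deck normal) and swings about z; x = up the slope. The post stands 45 mm up-slope of the cassette's middle and 58 mm to its +y side.
- light_bar (a point): Centre of the light bar that crosses over the dock: 30 mm wide, 16 mm thick, 190 mm long (y), 275 mm above the bench, on posts at the dock's back corners. A tool held vertical would hit it when the finger is swung: come in tilted along the deck's normal, from the robot's side.
- finger_lift (a joint): Lift of the finger along the deck normal, m: 0 = resting on the cassette, 0.030 = stop. A spring presses it down, about 5.5 N at 0, 8 N at 0.020, plus 1 N of weight. At 0 it lies in a saddle between two ribs 10 mm high on the cassette, which stop it swinging unless lifted over 11 mm. With nothing under it, it drops to -0.002.
- finger_swing (a joint): Swing of the finger about its post, rad: 0 = over the cassette; grows counter-clockwise seen from above the deck, the tip moving up the slope; stop at 1.65. From 1.1 it is clear of the cassette. Friction (0.05 N m) holds it where it is left.
- cassette_grip (a point): Middle of the cassette's raised grip (34 x 24 mm, top 82 mm above the cassette's underside), half-way between the grey side buttons at +y and -y: faces 24 mm wide in x, 46 to 78 mm above the underside, 50 mm over both. The point is 62 mm above the underside, 20 mm from the block's middle towards -x. x = up-slope when docked, z = deck normal. Mass 0.2 to 0.4 kg.
- cassette_base (a point): Centre of the cassette's white block, 130 x 60 x 20 mm (x, y, z), 10 mm above its underside. Docked, it lies in a nest of 12 mm walls with 1 mm play. Catches run out below the buttons, 22 to 28 mm above the underside, under fixed lips of the dock, 33 to 48 mm either side of the middle line, tops 36 mm above the deck. It comes out along the deck normal, free after 40 mm.
- button_left (a joint): Inward travel of the button on the cassette's +y side, m: 0 = out (catch under the dock's lip), 0.0065 = fully pinched; a spring resists with 1.5 to 5 N. The catch is free from 0.0055. With both fully pinched the buttons measure 37 mm over their faces.
- button_right (a joint): The same for the button on the -y side.
- tray_empty_floor (a point): Middle of the inner floor (4 mm above the bench) of the empty steel tray: 175 x 110 mm outside, 35 mm high, walls 4 mm; x along its long side, z up. Fixed.
- tray_full_floor (a point): The same point of the other, equal tray, in which a spent cassette lies.
- spent_base (a point): Centre of the block of the spent cassette (same shape) lying in the other tray; leave it.
- jar_mid (a point): Brown jar, 52 mm in diameter, 85 mm tall, standing beside the dock on its -y side; the point is at mid height. Leave it.
- bottle_a_mid (a point): White bottle, 60 mm in diameter, 150 mm tall, behind the empty tray; the point is at its middle. Leave it.
- bottle_b_mid (a point): Another such bottle, at the back; the point is at its middle. Leave it.
- bottle_c_mid (a point): Clear bottle with a red cap, 76 mm in diameter, 140 mm tall, behind the full tray; the point is at its middle. Leave it.
- beaker_mid (a point): Glass beaker, 70 mm in diameter, 90 mm tall, at the back; the point is at its middle. Leave it.
- wrench_mid (a point): Wrench 150 mm long lying flat in front; the point is at its middle. Leave it.
- clamp_ring_mid (a point): Steel ring 64 mm in diameter, 14 mm high, in front; the point is at its middle. Leave it.
- vent_cap_mid (a point): Grey cap 44 mm in diameter, 48 mm tall, in front; the point is at its middle. Leave it.
There are look-alikes about, which are no part of the job. Leave any pink or yellow look-alike of the part that bears cassette_grip alone.

How it is judged:
On the way, in this order (a step that is already met when the one before it is completed fails the run):
1. the finger is lifted clear of the saddle, the cassette still docked (value of joint finger_lift above 0.011 m and distance of cassette_base from where it was at the start of the episode below 0.01 m), for 0.1 s.
2. the finger is swung aside and let down, the cassette still docked (value of joint finger_swing above 1.05 rad and value of joint finger_lift below 0.006 m and distance of cassette_base from where it was at the start of the episode below 0.01 m), for 0.1 s.
3. both buttons are pinched while the cassette is docked (value of joint each of button_left, button_right above 0.005 m and distance of cassette_base from where it was at the start of the episode below 0.01 m), for 0.05 s.
4. the cassette is out of the dock, the finger still aside (distance of cassette_base from where it was at the start of the episode above 0.06 m and value of joint finger_swing above 1 rad), for 0.1 s.
At the end, for the whole second after the job is handed in: The cassette lies flat (within 0.1 rad, buttons uppermost) and at rest on the floor of the empty tray, its middle within 30 mm of the tray's along both sides; the finger is still swung aside by more than 1.0 rad (x of cassette_base in the frame of tray_empty_floor between -0.03 and 0.03 m and y of cassette_base in the frame of tray_empty_floor between -0.03 and 0.03 m and z of cassette_base in the frame of tray_empty_floor between 0.004 and 0.016 m and angle between cassette_base's own z axis and vertical below 0.1 rad and linear speed of cassette below 0.02 m/s and value of joint finger_swing above 1 rad); the robot touches nothing.
It fails at once if the cassette is dropped or thrown into the tray (it moves at over 0.45 m/s within 20 mm of lying on the tray's floor, as after a fall of 10 mm or more) (horizontal distance between cassette_base and tray_empty_floor below 0.08 m and z of cassette_base in the frame of tray_empty_floor below 0.03 m and linear speed of cassette above 0.45 m/s).
It fails at once if the spent cassette is shifted by over 25 mm (distance of spent_base from where it was at the start of the episode above 0.025 m).
It fails at once if a bottle, jar or tool on the bench is shifted by over 30 mm (distance of any of jar_mid, bottle_a_mid, bottle_b_mid, bottle_c_mid, beaker_mid, wrench_mid, clamp_ring_mid, vent_cap_mid from where it was at the start of the episode above 0.03 m).
It also fails if it takes over 61 s, if anything falls off the work surface, if the arm or the gripper's body presses on something with over 40 N, if the wrist force passes 120 N, or if a joint passes its speed limit or range.

## Robot

A 7-joint arm with a two-finger parallel gripper is mounted at the origin on the work surface. World frame = base frame: x ahead of the robot, y to its left, z up, the work surface at z = 0. Lengths are in m, angles in rad, forces in N, time in s.
With the tool pointing down it reaches from about 0.425 to 0.95 m from the base axis. Payload 4.7 kg.
Tool frame: the origin (TCP) lies where the fingers leave the gripper's body, on its centre line; the fingertips stand 73 mm ahead of it and the grasp point (between the pads) lies 54 mm ahead of it; z points along the fingers, y is the line along which they close (so a half turn about z gives the same grasp; the last joint's range is limited). The gripper opens to 85 mm and grips with 20 to 120 N. Pads are 22 mm wide; open, the fingers measure 114 mm over their backs; the gripper's body (76 mm by 85 mm) begins 54 mm behind the grasp point. The pads swing forward as they close: fully open they stand 13 mm farther back than shut.
Start: joints at [-1.349, 0.469, -0.049, 1.532, 0.024, 1.141, -0.082], TCP at [0.167, 0.654, 0.304] pointing down, gripper open.
Joint ranges: [-2.59, 2.59], [-0.33, 1.99], [-1.39, 1.29], [0.1, 2.45], [-1.04, 4.18], [0.21, 1.99], [-2.66, 2.66]. Speed limits (rad/s): [2.57, 2.57, 3.14, 3.14, 3.14, 3.14, 3.14].

## Interface

Orientations are given as [roll, pitch, yaw] about the fixed x, y, z axes, in that order (R = Rz(yaw) Ry(pitch) Rx(roll)).
In Python, from station import state, optics, job gives the robot as it stands.
- The arm moves only by the shell command python3 -m inch 'ROWS' [FORCE]. ROWS is JSON, a list of rows, each a list of 3 entries, a list of its own where there are three numbers: the finger opening in m, from 0 to 0.0854, then the shift along the tool's x, y, z in m, then the turn, a rotation vector about the tool's x, y, z in degrees. In form: [[grip, [dx, dy, dz], [wx, wy, wz]], ...]. A call has 1 to 10 rows; each row shifts and turns the commanded pose from where the row before left it, along the tool's axes as they then stand; what a row does not reach is not made up. A row lasts 1/12 s, in which the tool goes at most 41.7 mm and 7.16 degrees, less where a joint would pass 70% of its speed; a pose out of reach is approached as far as the arm can. A call is refused whole if a number of a shift passes 0.0417 or a number of a turn 7.16, either way. A call with a gripper value outside its range is refused whole. The fingers move at their own pace and stop on an object; FORCE is the grip in N (left out, the last holds). Time passes only in rows, so rows that do not move let the fingers close. It gives the time, the measured TCP pose, the force, the opening and the grip force at its end, in the units of the state.
- state(): the state, without advancing time (a new reading comes with each control period).
- optics.capture(name): name is "scene" or "top" or "wrist"; returns (picture, depth): 420x560x3 uint8, red, green, blue; 420x560 float32, m along the optical axis (not along the pixel's ray), 0 where there is no reading.
- optics.camera_params(name): a dict with "fovy" (degrees; the focal length in pixels is half the picture's height over the tangent of half this angle, whatever the lens; pixels are square), "cx", "cy" (the principal point, pixels), "origin" and "orientation" of the camera in the world. Camera axes: x right, y up, looking along -z (the intrinsics and any distortion apply to the point x, -y, -z); pixel columns grow to the right and rows downward; lengths in m; the calibration is good to about 2 mm. A picture is of the moment at which its call begins: read the wrist's pose just before it. camera_params takes no time and is no camera call; for the wrist camera it gives the pose at the moment of the call.
- job.sign_off(): hands the job in; it is judged then, once.
The state is a dict: "time_s": time; "q": joint angles; "joint_velocities": joint speeds; "tau": joint torques, N m; "eef_pos": TCP position; "tool_rot": TCP orientation; "force": force on the tool from outside, world axes, zero at the start; "ft_torque": the same for the moment, N m; "finger_gap": opening from 0.0 (shut) to 1.0 (fully open); "finger_force": force on a finger pad.
Only numpy, scipy, OpenCV 4.12 (cv2) and the standard library are available. Lean on these libraries where they do the work, as an engineer would, in place of code of your own. Each camera call takes 0.05 s, during which the arm holds its last target. There are 200 camera calls.

## Working session

There is one attempt and no reset: what is moved stays moved. The work goes in short steps, Python scripts to look and compute and a shell command to move; the robot and the scene stay as the last step left them, time stands still between calls to the robot, and variables do not carry over. Pictures are saved under pics/ and viewed, at most 11 in all, crops included, and the job is handed in when it is done.

```bash
mkdir -p pics; ls; cat > h.py <<'E'
import numpy as np, cv2
from scipy.spatial.transform import Rotation as R
from station import state, optics, job
def cam(name):
    p=optics.camera_params(name); pic,d=optics.capture(name)
    return pic,d,p
def pts(d,p):
    h,w=d.shape; f=h/2/np.tan(np.radians(p['fovy'])/2)
    u,v=np.meshgrid(np.arange(w),np.arange(h))
    P=np.stack([(u-p['cx'])/f*d,-(v-p['cy'])/f*d,-d],-1)
    o=np.array(p['orientation'])
    M=o if o.shape==(3,3) else R.from_euler('xyz',o).as_matrix()
    W=P@M.T+np.array(p['origin']); W[d==0]=np.nan
    return W
E
python3 - <<'E'
from h import *
print(state())
for n in ('scene','top'):
    pic,d,p=cam(n); print(n,p)
    np.savez(n+'.npz',pic=pic,W=pts(d,p)); cv2.imwrite(f'pics/{n}0.png',pic[...,::-1])
print(optics.camera_params('wrist'))
E
```

```text
pics
{'time_s': 0.0, 'q': array([-1.34887111,  0.46945927, -0.04858059,  1.53369758,  0.02412475,
        1.14101397, -0.08229047]), 'joint_velocities': array([-0.00045289,  0.00045252,  0.00085931, -0.00046824, -0.00039102,
       -0.00072702, -0.00016112]), 'tau': array([ 6.34923367e-07, -5.10308933e+01, -4.69934300e-02, -2.37714028e+01,
        1.04690058e-02,  7.38279341e-03,  6.47147402e-07]), 'eef_pos': array([0.1674245 , 0.65344584, 0.30284769]), 'tool_rot': array([-3.13960359e+00,  1.02989285e-04,  2.89080632e+00]), 'force': array([ 0.7454381 , -0.12745935,  0.21912566]), 'ft_torque': array([-0.04069345,  0.00598674,  0.05824513]), 'finger_force': 0.0, 'finger_gap': 1.004614224838463}
scene {'fovy': 51.33619725825503, 'cx': 282.36119669439904, 'cy': 209.52811965326788, 'origin': array([ 0.89633409, -0.46788366,  1.22520966]), 'orientation': array([ 0.58272598, -0.01055774,  0.5529925 ])}
top {'fovy': 49.60469777604996, 'cx': 279.3962512939149, 'cy': 210.23155082313187, 'origin': array([0.21718876, 0.12806415, 1.65173649]), 'orientation': array([ 2.15099381e-01, -9.64949937e-04, -1.55496736e+00])}
{'fovy': 71.06400084418345, 'cx': 276.6455525366357, 'cy': 214.09883637993224, 'origin': array([0.09163452, 0.67339397, 0.37243726]), 'orientation': array([-3.13469217e-01,  1.08721219e-03,  1.32004578e+00])}
```

View pics/scene0.png

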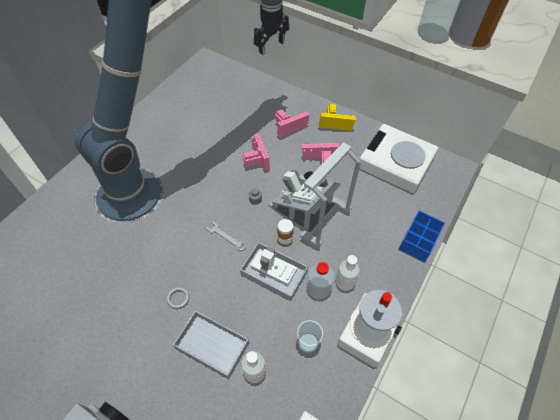

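View pics/top0.png

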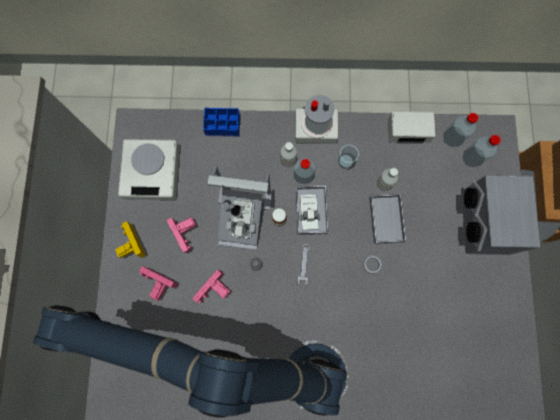

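The scene view shows the dock at about (305,195), with the white cassette in it and the light bar over it. The full tray is at (275,270) and the empty tray at (211,343). In the top view these are the dock (238,215), full tray (312,212) and empty tray (387,218).

Things that could be taken for the cassette:
- **Docked white cassette:** top (238,228). This fits the description, since it is in the dock under the finger.
- **Spent cassette:** top (310,212), in the other tray.
- **Pink look-alikes:** top (181,234), (157,282) and (211,287).
- **Yellow look-alike:** top (129,240).

I'll check that choice in a close crop.

```bash
python3 - <<'E'
from h import *
t=np.load('top.npz'); s=np.load('scene.npz')
for n,u,v in [('base',320,370),('emptytray',387,218),('corner',373,196),('corner',400,195),('corner',405,241),('corner',377,242),('full',312,212),('jar',279,215),('dock',238,215),('bar',215,181),('bar',265,189),('vent',256,264),('wrench',304,265),('ring',373,264)]:
    print(n,t['W'][v,u].round(3))
a=cv2.resize(t['pic'][165:255,205:275],None,fx=6,fy=6,interpolation=2)
b=cv2.resize(s['pic'][140:240,260:365],None,fx=5.4,fy=5.4,interpolation=2)[:540]
# single crop, scene
cv2.imwrite('pics/c1.png',cv2.resize(np.hstack([a,b[:540]]),(800,450))[...,::-1])
E
```

```text
base [0.054 0.011 0.321]
emptytray [ 0.554 -0.266  0.006]
corner [ 0.628 -0.21   0.039]
corner [ 0.635 -0.31   0.033]
corner [ 0.466 -0.323  0.025]
corner [ 0.459 -0.219  0.038]
full [0.554 0.017 0.088]
jar [0.543 0.133 0.082]
dock [0.534 0.275 0.112]
bar [0.606 0.334 0.285]
bar [0.582 0.177 0.288]
vent [0.372 0.211 0.049]
wrench [0.375 0.04  0.009]
ring [ 0.384 -0.21   0.   ]
```

View pics/c1.png

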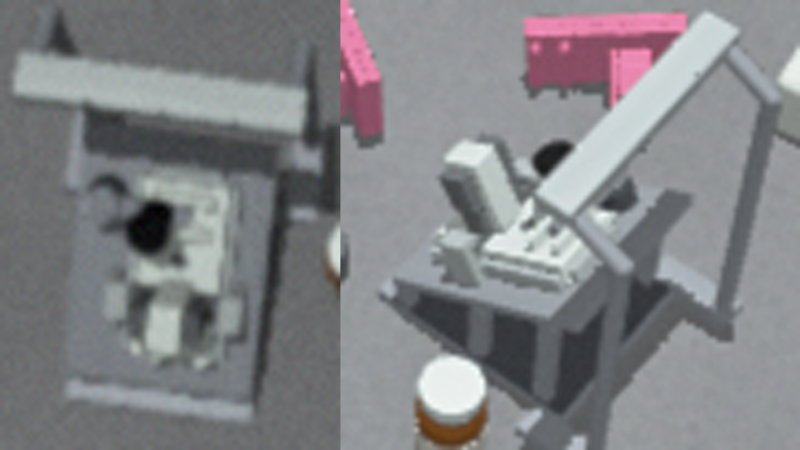

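The crop confirms the choice: the white cassette sits in the dock below the light bar. Its black knob is at (150,225) in the left half, the finger post at (112,190), and the raised grip with buttons at (165,325). I'll move the wrist camera towards it, tilted along the deck normal.

```bash
python3 -m inch '[[0.0854,[-0.028,-0.027,-0.006],[0,0,0]],[0.0854,[-0.028,-0.027,-0.006],[0,0,0]],[0.0854,[-0.028,-0.027,-0.006],[0,0,0]],[0.0854,[-0.028,-0.027,-0.006],[0,0,0]],[0.0854,[-0.028,-0.027,-0.006],[0,0,0]],[0.0854,[-0.028,-0.027,-0.006],[0,0,0]],[0.0854,[-0.028,-0.027,-0.006],[0,0,0]],[0.0854,[-0.028,-0.027,-0.006],[0,0,0]],[0.0854,[-0.028,-0.027,-0.006],[0,0,0]],[0.0854,[-0.028,-0.027,-0.006],[0,0,0]]]' && python3 -m inch '[[0.0854,[0,0,0],[0,-6,-1]],[0.0854,[0,0,0],[0,-6,-1]],[0.0854,[0,0,0],[0,-6,-1]],[0.0854,[0,0,0],[0,-6,-1]],[0.0854,[0,0,0],[0,-6,-1]],[0.0854,[0,0,0],[0,0,0]],[0.0854,[0,0,0],[0,0,0]]]'
python3 - <<'E'
from h import *
s=state();print(s['q'].round(2))
pic,d,p=cam('wrist'); np.savez('w1.npz',pic=pic,W=pts(d,p)); cv2.imwrite('pics/w1.png',pic[...,::-1])
E
```

```text
time_s: 0.93
eef_pos: [0.3722, 0.3209, 0.364]
tool_rot: [-3.141, -0.0, 2.891]
force: [1.4, -0.4, -0.2]
finger_gap: 1.002
finger_force: 0.0
time_s: 1.52
eef_pos: [0.3708, 0.3229, 0.3633]
tool_rot: [-3.115, 0.52, 2.989]
force: [0.4, -0.7, 0.1]
finger_gap: 1.003
finger_force: 0.0
[-1.06  0.04  0.03  2.04  0.6   0.97  0.06]
```

View pics/w1.png

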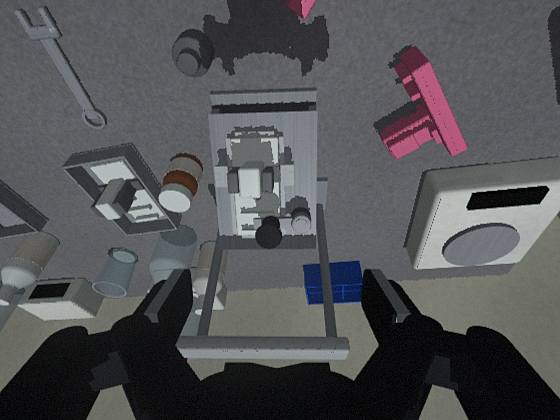

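The wrist view looks almost along the deck normal. It shows the deck at (210–318, 90–245), the cassette grip at (250,180), the black knob at (268,232), the post at (300,220) and the light bar at (263,347). Next I'll fit the deck plane and its frame.

```bash
cat > fit.py <<'E'
from h import *
def dock(W,pic):
    A=np.concatenate([W[120:225,212:218].reshape(-1,3),W[125:200,305:312].reshape(-1,3)]);A=A[~np.isnan(A).any(1)]
    for _ in range(5):
        c=A.mean(0); n=np.linalg.svd(A-c,full_matrices=False)[2][2]; n*=np.sign(n[2])
        r=(A-c)@n; A=A[abs(r)<max(2*r.std(),.002)]
    return c,n,r.std(),len(A)
E
python3 - <<'E'
from fit import *
z=np.load('w1.npz');W=z['W'];pic=z['pic']
c,n,sd,k=dock(W,pic); print('deck c',c,'n',n,sd,k,'tilt',np.degrees(np.arccos(n[2])),'azim of -n',np.degrees(np.arctan2(-n[1],-n[0])))
h=(W-c)@n
X=-n.copy();X[2]=0;X/=np.linalg.norm(X);Yd=np.cross([0,0,1],X);Xd=np.cross(Yd,n)
print('Xd',Xd,'Yd',Yd)
L=np.stack([(W-c)@Xd,(W-c)@Yd,h],-1)
for u,v in [(250,180),(240,180),(260,180),(250,170),(250,190),(235,180),(268,182),(285,180),(216,180),(268,230),(262,225),(274,238),(268,218),(300,215),(300,222),(300,228),(250,240),(240,225),(215,100),(263,342),(190,342),(340,342),(310,93),(213,93),(320,190),(320,240)]:
    print((u,v),pic[v,u],(L[v,u]*1000).round(0),W[v,u].round(3))
m=(pic.max(-1)<50)&(h>.05)&(h<.12)
m[:190]=0;m[260:]=0;m[:,:250]=0;m[:,290:]=0
q=L[m];print('knob',m.sum(),np.percentile(q,[5,50,95],axis=0).round(4))
cols,rows=[],[]
E
```

```text
deck c [0.53119407 0.2623529  0.05081165] n [ 0.12300194 -0.25156676  0.95999202] 0.015355886410580612 1000 tilt 16.261836691392087 azim of -n 116.05602141565552
Xd [-0.42167625  0.86242323  0.28002734] Yd [-0.898365   -0.43924974  0.        ]
(250, 180) [181 191 191] [59. 49. 79.] [0.472 0.272 0.144]
(240, 180) [181 186 186] [50. 55. 81.] [0.471 0.261 0.143]
(260, 180) [92 97 98] [65. 40. 74.] [0.477 0.282 0.14 ]
(250, 170) [171 177 175] [63. 57. 73.] [0.463 0.274 0.138]
(250, 190) [189 196 197] [56. 42. 87.] [0.481 0.27  0.15 ]
(235, 180) [93 92 98] [44. 57. 81.] [0.472 0.255 0.141]
(268, 182) [90 93 99] [72. 35. 75.] [0.479 0.291 0.143]
(285, 180) [153 161 162] [62.  2. 41.] [0.509 0.305 0.108]
(216, 180) [146 154 155] [-6. 51. 61.] [0.496 0.22  0.108]
(268, 230) [41 37 40] [ 50.  -7. 107.] [0.53  0.282 0.168]
(262, 225) [25 25 26] [ 45.  -1. 104.] [0.525 0.275 0.163]
(274, 238) [35 36 40] [ 53. -18. 112.] [0.539 0.288 0.173]
(268, 218) [25 24 27] [ 32. -19.  79.] [0.544 0.278 0.136]
(300, 215) [75 72 77] [ 61. -43.  64.] [0.552 0.318 0.129]
(300, 222) [140 149 158] [ 60. -48.  71.] [0.558 0.317 0.136]
(300, 228) [145 148 156] [ 57. -54.  76.] [0.565 0.316 0.14 ]
(250, 240) [64 65 71] [-28. -52.  85.] [0.601 0.24  0.125]
(240, 225) [192 202 198] [-15. -16.  84.] [0.562 0.235 0.128]
(215, 100) [110 112 122] [ -9. 100. -40.] [0.44 0.22 0.01]
(263, 342) [77 83 84] [ 44. -56. 219.] [0.59  0.269 0.273]
(190, 342) [66 71 74] [-20. -12. 239.] [0.58  0.19  0.274]
(340, 342) [69 74 73] [ 110. -101.  199.] [0.6   0.351 0.273]
(310, 93) [117 125 132] [ 94.  36. -71.] [0.451 0.346 0.009]
(213, 93) [58 60 63] [ -7. 108. -44.] [0.432 0.22  0.007]
(320, 190) [117 123 127] [  24. -121.  -49.] [0.624 0.349 0.01 ]
(320, 240) [58 58 64] [  25. -149.   35.] [0.659 0.34  0.091]
knob 614 [[ 0.0315 -0.0262  0.0765]
 [ 0.0466 -0.0136  0.1092]
 [ 0.0584 -0.0013  0.1184]]
```

```bash
python3 - <<'E'
from h import *
z=np.load('w1.npz');W=z['W'];pic=z['pic']
def bar(W,nm):
    m=(W[...,2]>.262)&(W[...,2]<.295)&(W[...,0]>.54)&(W[...,0]<.64)&(W[...,1]>.1)&(W[...,1]<.42)
    r=cv2.minAreaRect((W[m][:,:2]*1000).astype(np.float32)); print(nm,'bar',m.sum(),r, 'z',np.median(W[m][:,2]))
    p=W[m][:,:2]; d=np.linalg.svd(p-p.mean(0),full_matrices=False)[2][0]; print('yaw',np.degrees(np.arctan(-d[0]/d[1])))
bar(W,'wrist');bar(np.load('top.npz')['W'],'top')
P=W[(W[...,0]>.44)&(W[...,0]<.64)&(W[...,1]>.19)&(W[...,1]<.35)&(W[...,2]>.02)&(W[...,2]<.24)]
best=[]
for t in np.arange(26,34,.5):
  for a in np.arange(-14,1,1.):
    A,T=np.radians(a),np.radians(t); n=np.array([-np.sin(T)*np.cos(A),-np.sin(T)*np.sin(A),np.cos(T)])
    hh,e=np.histogram(P@n,bins=np.arange(-.3,.0,.002)); best.append((np.sum(np.sort(hh)[-3:]**2.),t,a))
best.sort();print(best[-5:])
A=np.radians(best[-1][2]);T=np.radians(30)
n=np.array([-np.sin(T)*np.cos(A),-np.sin(T)*np.sin(A),np.cos(T)])
hh,e=np.histogram(P@n,bins=np.arange(-.35,.0,.002));i=np.where(hh>120)[0];print([(round(e[k]*1000),int(hh[k])) for k in i])
E
```

```text
wrist bar 3844 ((602.2615356445312, 265.9132080078125), (187.05470275878906, 31.415822982788086), 82.81964111328125) z 0.27903765458551555
yaw -6.8566362720072025
top bar 647 ((614.239013671875, 262.20379638671875), (189.5884246826172, 59.936710357666016), 83.66529846191406) z 0.2821303009029783
yaw -5.840405055001863
[(np.float64(25483235.0), np.float64(30.0), np.float64(-8.0)), (np.float64(26147002.0), np.float64(30.0), np.float64(-6.0)), (np.float64(27067988.0), np.float64(30.5), np.float64(-7.0)), (np.float64(28059041.0), np.float64(29.5), np.float64(-7.0)), (np.float64(32879594.0), np.float64(30.0), np.float64(-7.0))]
[(-178, 1252), (-176, 5329), (-174, 412), (-166, 193), (-164, 639), (-158, 471), (-156, 1707), (-154, 148), (-148, 255), (-146, 312), (-142, 273), (-140, 562), (-102, 230), (-100, 472), (-98, 322), (-96, 190), (-94, 455)]
```

The frame is consistent: tilt 30°, yaw −7°, deck at −0.1755. The steps above it are 12, 20, 36, 76 and 82 mm, as described. Now the points within that frame.

```bash
cat >> h.py <<'E'
A_,T_=np.radians(-7.),np.radians(30.)
N=np.array([-np.sin(T_)*np.cos(A_),-np.sin(T_)*np.sin(A_),np.cos(T_)])
Y=np.array([-np.sin(A_),np.cos(A_),0]); X=np.cross(Y,N); D=np.stack([X,Y,N],1)
def loc(W): return W@D
E
python3 - <<'E'
from h import *
z=np.load('w1.npz');W=z['W'];pic=z['pic'];L=loc(W);L[...,2]+=.1755
box=(W[...,0]>.42)&(W[...,0]<.66)&(W[...,1]>.17)&(W[...,1]<.37)
def rep(nm,m):
    q=L[m&box]; r=cv2.minAreaRect((q[:,:2]*1000).astype(np.float32)); print(nm,len(q),'mid',(np.percentile(q,[2,98],axis=0).mean(0)*1000).round(1),'size',(np.ptp(np.percentile(q,[2,98],axis=0),axis=0)*1000).round(1),'rect',np.round(r[0],1),np.round(r[1],1),round(r[2],1))
h=L[...,2]; dark=pic.max(-1)<55
rep('deck',abs(h)<.003)
rep('blocktop',abs(h-.020)<.003)
rep('grip',(abs(h-.082)<.003)&~dark)
kn=(abs(h-.076)<.004)&dark; rep('knobtop',kn)
rep('lips',abs(h-.036)<.003)
for lo in range(22,75,4):
    m=(h>lo/1000)&(h<(lo+4)/1000)&~dark&(L[...,0]>np.nanmedian(L[kn][:,0])-.02)&(L[...,1]>np.nanmedian(L[kn][:,1])+.02)&box
    if m.sum()>20: rep(f'post{lo}',m)
m=(W[...,2]>.262)&(W[...,2]<.295)&(W[...,0]>.54)&(W[...,0]<.64);q=L[m];print('bar',(np.percentile(q,[1,99],axis=0)*1000).round(0))
print('state',loc(state()['eef_pos'])*1000+[0,0,175.5])
E
```

```text
deck 7070 mid [4.732e+02 3.359e+02 3.000e-01] size [187.3 137.8   3.3] rect [493.2 334.4] [232.7 180.2] 1.2
blocktop 2393 mid [512.3 335.1  20.2] size [206.1  78.2   4. ] rect [514.6 332.1] [214.6 179.2] 2.7
grip 755 mid [543.9 336.4  81.3] size [215.1 166.3   4.4] rect [544.5 336.1] [217.3 178.1] 0.4
knobtop 564 mid [486.5 335.4  75.2] size [89.5 45.8  4.3] rect [546.9 337.1] [178.8 212.2] 89.8
lips 955 mid [533.5 336.4  35.8] size [186.8 167.2   4.4] rect [533.5 334. ] [196.1 180. ] 1.8
post22 42 mid [562.9 399.1  23.9] size [115.6  53.3   3.7] rect [562.7 403.4] [123.1  20.5] 21.9
post26 80 mid [563.8 395.3  28.1] size [117.5  61.4   3.6] rect [566.8 393.8] [125.8  32.8] 16.0
post30 88 mid [565.3 395.1  32. ] size [119.9  60.7   3.8] rect [564.8 403.5] [128.5  31.3] 25.6
post34 277 mid [566.3 398.   35.8] size [119.4  49.7   3.4] rect [567.8 397.7] [127.6  24.2] 15.1
post38 29 mid [603.3 412.7  40. ] size [53.9 26.6  3.9] rect [574.3 397.6] [122.3  11.5] 23.1
post42 28 mid [629.8 420.8  44.2] size [ 5.8 11.1  3.3] rect [629.8 420.6] [ 5.8 11.5] 6.8
post46 24 mid [631.9 420.9  48.2] size [5.  9.6 3.6] rect [631.7 420.7] [ 5.  10.1] 9.7
post50 24 mid [634.2 420.2  52.1] size [ 4.7 10.   3.7] rect [634.  419.7] [ 4.3 11.1] 11.6
post54 24 mid [636.6 420.9  55.8] size [ 4.9 10.9  3.4] rect [636.2 420.7] [ 5.1 11.2] 5.8
post58 30 mid [639.2 420.6  60. ] size [5.3 9.7 3.9] rect [639.1 420.2] [ 4.5 10.9] 9.3
post62 27 mid [641.4 420.6  64. ] size [ 5.6 10.7  3.6] rect [641.4 420. ] [ 4.5 12.8] 17.6
post66 30 mid [643.5 421.1  67.9] size [4.6 9.7 3.8] rect [643.4 420.8] [ 4.7 11. ] 6.1
post70 27 mid [646.2 420.4  72. ] size [ 4.4 10.3  2.8] rect [646.2 420.1] [ 4.4 11. ] 11.1
post74 26 mid [648.3 420.3  75.9] size [5.  9.9 3.6] rect [648.3 419.5] [ 4.6 11.2] 15.7
bar [[612. 248. 126.]
 [642. 428. 143.]]
state [467.40544312 365.60556469 325.7433034 ]
```

```bash
python3 - <<'E'
from h import *
z=np.load('w1.npz');W=z['W'];pic=z['pic'];L=loc(W);L[...,2]+=.1755
h=L[...,2]
def rep(nm,m,roi):
    u0,u1,v0,v1=roi; b=np.zeros(m.shape,bool); b[v0:v1,u0:u1]=1; q=L[m&b]*1000
    lo,hi=np.percentile(q,[3,97],axis=0); print(nm,len(q),'mid',((lo+hi)/2).round(1),'size',(hi-lo).round(1))
rep('grip',abs(h-.082)<.004,(225,275,155,205))
rep('knobtop',abs(h-.076)<.004,(250,290,215,255))
rep('blocktop',abs(h-.020)<.003,(222,285,120,250))
rep('ends',abs(h-.013)<.004,(222,290,115,250))
rep('lipL',abs(h-.036)<.003,(210,235,150,200)); rep('lipR',abs(h-.036)<.003,(270,300,150,210))
for a in range(15,75,6): 
    try: rep(f'post{a}',abs(h-a/1000-.003)<=.003,(288,318,200,238))
    except Exception as e: pass
E
```

```text
grip 893 mid [452.4 325.9  80.7] size [30.9 43.1  5.2]
knobtop 534 mid [517.  344.2  75.6] size [27.3 27.7  3.1]
blocktop 2293 mid [467.  326.2  20.1] size [114.3  57.1   3.3]
ends 874 mid [471.6 325.8  12.2] size [139.5  72.9   3.5]
lipL 271 mid [453.  284.8  35.9] size [25.8 14.8  3.1]
lipR 285 mid [452.4 366.5  36.3] size [24.5 15.8  2.8]
post15 43 mid [509.7 384.8  16.3] size [ 9.9 24.3  2.3]
post21 25 mid [508.3 381.3  23.9] size [ 6.2 26.   4.6]
post27 78 mid [514.6 380.9  30.2] size [19.  27.3  5.3]
post33 274 mid [517.5 384.2  35.3] size [21.2 20.8  3.5]
```

The fit is good: cassette middle (472,326), knob (517,344) and post (517,384), which are the stated offsets of 45/18 and 45/58. I'll grip the knob with the tool pre-rotated −66° about the deck normal, so that it ends square to the bar after the swing.

```bash
cat >> h.py <<'E'
OFF=np.array([0,0,.1755])
def delta(xyz_mm,phi,grasp=True):
    """tool-frame shift(mm)/rotvec(deg) to put the grasp point at dock coords xyz, tool yaw phi about N"""
    s=state(); Rc=R.from_euler('xyz',s['tool_rot'])
    a=np.radians(phi); y=np.cos(a)*Y-np.sin(a)*X; z=-N; Rt=np.stack([np.cross(y,z),y,z],1)
    tcp=D@(np.array(xyz_mm)/1000-OFF)-(.054*z if grasp else 0)
    w=np.degrees((Rc.inv()*R.from_matrix(Rt)).as_rotvec())
    print('rot tool',w.round(2),'shift in current tool',(Rc.inv().apply(tcp-s['eef_pos'])*1000).round(1),'shift in target tool',(Rt.T@(tcp-s['eef_pos'])*1000).round(1),'q',s['q'].round(2))
    g=s['eef_pos']+.054*Rc.as_matrix()[:,2]; print('grasp now dock',((loc(g)+OFF)*1000).round(1),'f',s['force'].round(1),'gap',round(s['finger_gap']*85.4,1),s['finger_force'],'t',s['time_s'])
E
python3 -c "
from h import *
delta((517,344,135),-66)"
```

```text
rot tool [-2.26  1.21 64.35] shift in current tool [-50.6 -14.4 137.3] shift in target tool [-39.9  36.5 136.7] q [-1.06  0.04  0.03  2.04  0.6   0.97  0.06]
grasp now dock [467.2 363.3 271.8] f [0.6 0.4 0.1] gap 85.2 0.0 t 1.5667
```

```bash
python3 -m inch '[[0.05,[0,0,0],[-0.22,0.12,6.43]],[0.05,[0,0,0],[-0.22,0.12,6.43]],[0.05,[0,0,0],[-0.22,0.12,6.43]],[0.05,[0,0,0],[-0.22,0.12,6.43]],[0.05,[0,0,0],[-0.22,0.12,6.43]],[0.05,[0,0,0],[-0.22,0.12,6.43]],[0.05,[0,0,0],[-0.22,0.12,6.43]],[0.05,[0,0,0],[-0.22,0.12,6.43]],[0.05,[0,0,0],[-0.22,0.12,6.43]],[0.05,[0,0,0],[-0.22,0.12,6.43]]]' 30 >/dev/null && python3 -m inch '[[0.05,[-0.005,0.0046,0.015],[0,0,0]],[0.05,[-0.005,0.0046,0.015],[0,0,0]],[0.05,[-0.005,0.0046,0.015],[0,0,0]],[0.05,[-0.005,0.0046,0.015],[0,0,0]],[0.05,[-0.005,0.0046,0.015],[0,0,0]],[0.05,[-0.005,0.0046,0.015],[0,0,0]],[0.05,[-0.005,0.0046,0.015],[0,0,0]],[0.05,[-0.005,0.0046,0.015],[0,0,0]],[0.05,[0,0,0],[0,0,0]],[0.05,[0,0,0],[0,0,0]]]'
python3 - <<'E'
from h import *
delta((517,344,55.5),-66)
pic,d,p=cam('wrist'); np.savez('w2.npz',pic=pic,W=pts(d,p)); cv2.imwrite('pics/w2.png',pic[...,::-1])
E
```

```text
time_s: 3.23
eef_pos: [0.4728, 0.2878, 0.285]
tool_rot: [2.656, 0.207, 1.814]
force: [-0.6, 0.5, 0.5]
finger_gap: 0.586
finger_force: 0.0
rot tool [-0.01  0.18 -0.09] shift in current tool [ 1.6 -1.1 95.7] shift in target tool [ 1.3 -1.1 95.7] q [-0.94  0.19  0.16  2.07  0.65  0.65 -0.97]
grasp now dock [518.6 343.1 151.2] f [-0.6  0.5  0.5] gap 50.1 0.0 t 3.2333
```

View pics/w2.png

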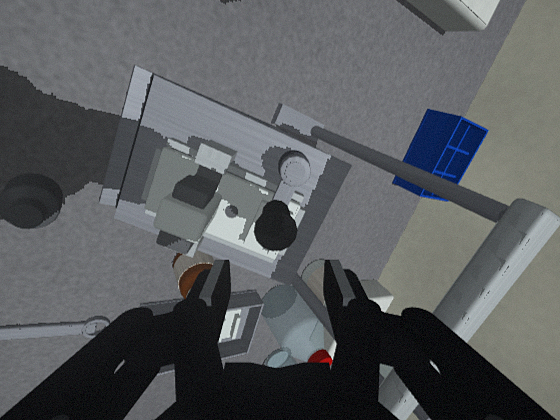

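The knob is at (275,225), the post at (293,168) and the grip at (200,195). The tool is centred over the knob line and the bar is well to the right. I'll re-measure the knob from here.

```bash
python3 - <<'E'
from h import *
z=np.load('w2.npz');W=z['W'];L=loc(W)+OFF;h=L[...,2]
def rep(nm,m,roi):
    u0,u1,v0,v1=roi; b=np.zeros(m.shape,bool); b[v0:v1,u0:u1]=1; q=L[m&b]*1000
    lo,hi=np.percentile(q,[2,98],axis=0); print(nm,len(q),'mid',((lo+hi)/2).round(1),'size',(hi-lo).round(1))
rep('knobtop',abs(h-.0755)<.004,(245,305,190,255))
rep('post',abs(h-.0355)<.004,(270,315,145,190))
rep('grip',abs(h-.081)<.004,(150,215,160,225))
q=h[100:140,150:200]*1000; print('deck',np.nanpercentile(q,[20,50,80]))
E
```

```text
knobtop 1384 mid [517.2 344.6  75.3] size [27.9 28.1  3.5]
post 755 mid [517.2 384.   35. ] size [22.6 23.   4.2]
grip 1529 mid [452.3 335.2  80.2] size [30.7 29.4  6. ]
deck [-0.20692746  0.34100589  0.89595798]
```

```bash
python3 -m inch '[[0.05,[0.0015,-0.001,0.012],[0,0,0]],[0.05,[0,0,0.012],[0,0,0]],[0.05,[0,0,0.012],[0,0,0]],[0.05,[0,0,0.012],[0,0,0]],[0.05,[0,0,0.012],[0,0,0]],[0.05,[0,0,0.012],[0,0,0]],[0.05,[0,0,0.012],[0,0,0]],[0.05,[0,0,0.011],[0,0,0]],[0.05,[0,0,0],[0,0,0]],[0.05,[0,0,0],[0,0,0]]]' 30
python3 -c "
from h import *
delta((517.2,344.5,55.5),-66)"
```

```text
time_s: 4.12
eef_pos: [0.518, 0.2841, 0.2018]
tool_rot: [2.655, 0.207, 1.817]
force: [-0.8, 0.8, 0.7]
finger_gap: 0.586
finger_force: 0.0
rot tool [0.06 0.11 0.1 ] shift in current tool [-1.   0.7  1. ] shift in target tool [-1.   0.7  1. ] q [-0.91  0.36  0.22  2.08  0.75  0.45 -1.06]
grasp now dock [516.2 345.   56.5] f [-0.8  0.8  0.7] gap 50.0 0.0 t 4.1167
```

```bash
python3 -m inch '[[0.05,[-0.001,0.0005,0.001],[0,0,0]],[0.015,[0,0,0],[0,0,0]],[0.015,[0,0,0],[0,0,0]],[0.015,[0,0,0],[0,0,0]],[0.015,[0,0,0],[0,0,0]],[0.015,[0,0,0],[0,0,0]]]' 40
python3 -m inch '[[0.015,[0,0,-0.004],[0,0,0]],[0.015,[0,0,-0.004],[0,0,0]],[0.015,[0,0,-0.004],[0,0,0]],[0.015,[0,0,-0.004],[0,0,0]],[0.015,[0,0,-0.003],[0,0,0]],[0.015,[0,0,0],[0,0,0]],[0.015,[0,0,0],[0,0,0]]]'
python3 -c "
from h import *
delta((517.2,344.5,74.5),-66)"
```

```text
time_s: 4.62
eef_pos: [0.5188, 0.2832, 0.2022]
tool_rot: [2.655, 0.207, 1.817]
force: [-3.2, -1.2, 4.4]
finger_gap: 0.351
finger_force: 39.0
time_s: 5.2
eef_pos: [0.5095, 0.2844, 0.2182]
tool_rot: [2.655, 0.206, 1.817]
force: [6.0, 1.3, -7.1]
finger_gap: 0.354
finger_force: 40.5
rot tool [0.09 0.07 0.08] shift in current tool [0.1 0.2 0.4] shift in target tool [0.1 0.2 0.4] q [-0.91  0.32  0.21  2.08  0.73  0.49 -1.03]
grasp now dock [517.1 344.3  74.9] f [ 6.   1.3 -7.1] gap 30.2 40.4613733291626 t 5.2
```

```bash
python3 -m inch '[[0.015,[-0.0017,0.0045,0],[0,0,-6.9]],[0.015,[-0.0017,0.0045,0],[0,0,-6.9]],[0.015,[-0.0017,0.0045,0],[0,0,-6.9]],[0.015,[-0.0017,0.0045,0],[0,0,-6.9]],[0.015,[-0.0017,0.0045,0],[0,0,-6.9]],[0.015,[0,0,0],[0,0,0]]]'
python3 -c "
from h import *
t=np.radians(34.5)
delta((517.2+40*np.sin(t),384.3-40*np.cos(t),75),-31.5)"
```

```text
time_s: 5.7
eef_pos: [0.53, 0.289, 0.2291]
tool_rot: [2.85, 0.443, 2.407]
force: [4.2, 1.1, -7.9]
finger_gap: 0.35
finger_force: 40.5
rot tool [-0.01  0.08  0.22] shift in current tool [-0.2  0.1 -0.5] shift in target tool [-0.2  0.1 -0.5] q [-0.77  0.33  0.07  2.03  0.75  0.54 -0.41]
grasp now dock [539.7 351.4  74.5] f [ 4.2  1.1 -7.9] gap 29.9 40.507932901382446 t 5.7
```

```bash
python3 -m inch '[[0.015,[-0.0017,0.0045,0],[0,0,-6.9]],[0.015,[-0.0017,0.0045,0],[0,0,-6.9]],[0.015,[-0.0017,0.0045,0],[0,0,-6.9]],[0.015,[-0.0017,0.0045,0],[0,0,-6.9]],[0.015,[-0.0017,0.0045,0],[0,0,-6.9]],[0.015,[0,0,0],[0,0,0]]]'
python3 - <<'E'
from h import *
t=np.radians(69)
delta((517.2+40*np.sin(t),384.3-40*np.cos(t),75),3)
pic,d,p=cam('wrist'); np.savez('w3.npz',pic=pic,W=pts(d,p)); cv2.imwrite('pics/w3.png',pic[...,::-1])
E
```

```text
time_s: 6.2
eef_pos: [0.5445, 0.3058, 0.236]
tool_rot: [-3.109, 0.523, 3.082]
force: [4.3, 0.7, -7.6]
finger_gap: 0.35
finger_force: 40.6
rot tool [-0.1   0.03  0.1 ] shift in current tool [-0.8  0.1 -0.7] shift in target tool [-0.8  0.1 -0.7] q [-0.67  0.36 -0.06  1.97  0.78  0.6   0.17]
grasp now dock [553.8 369.8  74.3] f [ 4.3  0.7 -7.6] gap 29.9 40.5545175075531 t 6.2
```

View pics/w3.png

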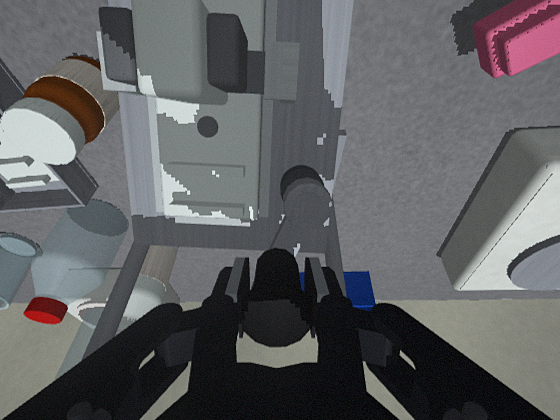

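The knob (277,285) is held and the finger is off the cassette's saddle, up-slope of the post (303,195). I'll lower it and let go.

```bash
python3 -m inch '[[0.015,[0,0,0.004],[0,0,0]],[0.015,[0,0,0.004],[0,0,0]],[0.015,[0,0,0.004],[0,0,0]],[0.015,[0,0,0.004],[0,0,0]],[0.015,[0,0,0.003],[0,0,0]],[0.015,[0,0,0],[0,0,0]],[0.05,[0,0,0],[0,0,0]],[0.05,[0,0,0],[0,0,0]],[0.05,[0,0,0],[0,0,0]],[0.05,[0,0,0],[0,0,0]]]'
python3 -m inch '[[0.05,[0,0,-0.01],[0,0,0]],[0.05,[0,0,-0.02],[0,0,0]],[0.05,[0,0,-0.02],[0,0,0]],[0.05,[0,0,-0.02],[0,0,0]],[0.06,[0,0,-0.02],[0,0,0]],[0.06,[0,0,-0.02],[0,0,0]],[0.06,[0.02,0,-0.02],[0,0,0]],[0.06,[0.02,-0.01,-0.01],[0,0,0]],[0.06,[0.02,-0.01,0],[0,0,0]],[0.06,[0,0,0],[0,0,0]]]'
python3 - <<'E'
from h import *
delta((452.3,326,150),0)
pic,d,p=cam('wrist'); np.savez('w4.npz',pic=pic,W=pts(d,p)); cv2.imwrite('pics/w4.png',pic[...,::-1])
E
```

```text
time_s: 7.08
eef_pos: [0.5544, 0.3052, 0.2216]
tool_rot: [-3.111, 0.526, 3.081]
force: [1.0, 0.5, -0.8]
finger_gap: 0.588
finger_force: 0.0
time_s: 7.92
eef_pos: [0.4272, 0.2951, 0.3115]
tool_rot: [-3.107, 0.523, 3.085]
force: [0.1, -0.5, -1.5]
finger_gap: 0.703
finger_force: 0.0
rot tool [-0.09  0.02  3.26] shift in current tool [ 40.6 -16.6  47.3] shift in target tool [ 39.5 -19.   47.3] q [-0.74  0.12 -0.15  2.09  0.68  0.77  0.16]
grasp now dock [491.9 344.9 197.3] f [ 0.1 -0.5 -1.5] gap 60.0 0.0 t 7.9167
```

View pics/w4.png

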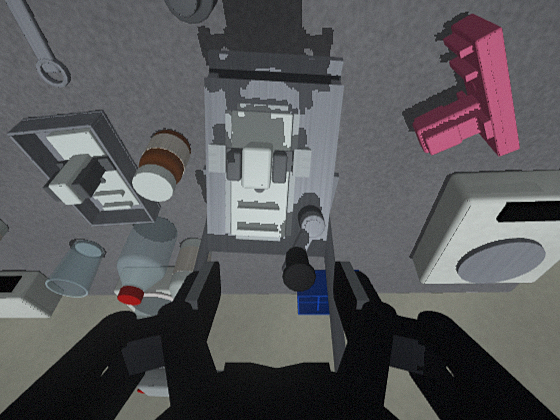

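The finger rests aside, with its knob at (297,270) and its post at (312,222). The cassette grip is at (257,165), with the dark buttons either side of it at (235,165) and (281,165). I'll measure both.

```bash
python3 - <<'E'
from h import *
z=np.load('w4.npz');W=z['W'];L=loc(W)+OFF;h=L[...,2]
def rep(nm,m,roi):
    u0,u1,v0,v1=roi; b=np.zeros(m.shape,bool); b[v0:v1,u0:u1]=1; q=L[m&b]*1000
    lo,hi=np.percentile(q,[2,98],axis=0); print(nm,len(q),'mid',((lo+hi)/2).round(1),'size',(hi-lo).round(1))
rep('knobtop',(h>.068)&(h<.080),(275,320,245,300))
rep('post',abs(h-.0335)<.004,(296,330,200,240))
rep('griptop',abs(h-.082)<.003,(240,275,140,192))
rep('buttons',abs(h-.078)<.0035,(215,300,145,192))
rep('nest',abs(h-.012)<.003,(222,300,90,250))
E
```

```text
knobtop 804 mid [554.1 369.4  73.2] size [28.5 28.   4.5]
post 450 mid [517.1 383.8  32.8] size [22.7 22.5  5. ]
griptop 1179 mid [452.5 326.   81.6] size [31.8 22.5  3.8]
buttons 1212 mid [452.3 325.5  78.6] size [32.  48.8  5.8]
nest 1595 mid [472.9 325.9  12.2] size [142.6  73.4   3.1]
```

Swing is 1.20 rad and the finger has dropped, with the knob top at 73.2 against 75.3. Now to the cassette grip.

```bash
python3 -m inch '[[0.066,[0,0,0],[0,0,3.2]],[0.066,[0.0132,-0.0063,0.015],[0,0,0]],[0.066,[0.0132,-0.0063,0.016],[0,0,0]],[0.066,[0.0132,-0.0063,0.016],[0,0,0]],[0.066,[0,0,0.012],[0,0,0]],[0.066,[0,0,0.012],[0,0,0]],[0.066,[0,0,0.012],[0,0,0]],[0.066,[0,0,0],[0,0,0]],[0.066,[0,0,0],[0,0,0]]]'
python3 -c "
from h import *
delta((452.4,326,63),0)"
```

```text
time_s: 8.72
eef_pos: [0.4368, 0.2771, 0.2207]
tool_rot: [3.141, 0.526, 3.016]
force: [-0.1, -0.3, 0.1]
finger_gap: 0.775
finger_force: 0.0
rot tool [-0.06  0.13 -0.15] shift in current tool [ 4.2 -2.2 49.7] shift in target tool [ 4.1 -2.3 49.7] q [-0.75  0.24 -0.09  2.2   0.9   0.58 -0.13]
grasp now dock [456.6 328.2 112.7] f [-0.1 -0.3  0.1] gap 66.2 0.0 t 8.7167
```

```bash
python3 -m inch '[[0.066,[0.004,-0.002,0.005],[0,0,0]],[0.066,[0,0,0.009],[0,0,0]],[0.066,[0,0,0.009],[0,0,0]],[0.066,[0,0,0.009],[0,0,0]],[0.066,[0,0,0.009],[0,0,0]],[0.066,[0,0,0.008],[0,0,0]],[0.066,[0,0,0],[0,0,0]],[0.066,[0,0,0],[0,0,0]]]' 30
python3 -c "
from h import *
delta((452.4,326,63),0)"
```

```text
time_s: 9.38
eef_pos: [0.4569, 0.2721, 0.1753]
tool_rot: [-3.141, 0.525, 3.017]
force: [-0.8, -0.5, 0.3]
finger_gap: 0.774
finger_force: 0.0
rot tool [-0.09  0.07 -0.1 ] shift in current tool [-0.7  0.2  0.2] shift in target tool [-0.7  0.2  0.2] q [-0.76  0.33 -0.04  2.21  1.05  0.5  -0.26]
grasp now dock [451.8 325.7  63.2] f [-0.8 -0.5  0.3] gap 66.1 0.0 t 9.3833
```

Within 1 mm. Now I'll pinch.

```bash
python3 -m inch '[[0.02,[-0.0005,0,0],[0,0,0]],[0.02,[0,0,0],[0,0,0]],[0.02,[0,0,0],[0,0,0]],[0.02,[0,0,0],[0,0,0]],[0.02,[0,0,0],[0,0,0]],[0.02,[0,0,0],[0,0,0]],[0.02,[0,0,0],[0,0,0]]]' 45
python3 -c "
from h import *
delta((452.4,326,63),0)"
```

```text
time_s: 9.97
eef_pos: [0.4565, 0.2721, 0.1775]
tool_rot: [3.141, 0.527, 3.017]
force: [-8.6, -2.5, 11.9]
finger_gap: 0.371
finger_force: 43.9
rot tool [-0.05  0.19 -0.11] shift in current tool [0.  0.3 2.3] shift in target tool [0.  0.3 2.3] q [-0.76  0.33 -0.04  2.21  1.04  0.5  -0.26]
grasp now dock [452.6 325.7  65.3] f [-8.6 -2.5 11.9] gap 31.6 43.892889618873596 t 9.9667
```

```bash
python3 - <<'E'
from h import *
pic,d,p=cam('wrist'); np.savez('w5.npz',pic=pic,W=pts(d,p)); cv2.imwrite('pics/w5.png',pic[...,::-1])
E
```

```text
(no output)
```

View pics/w5.png

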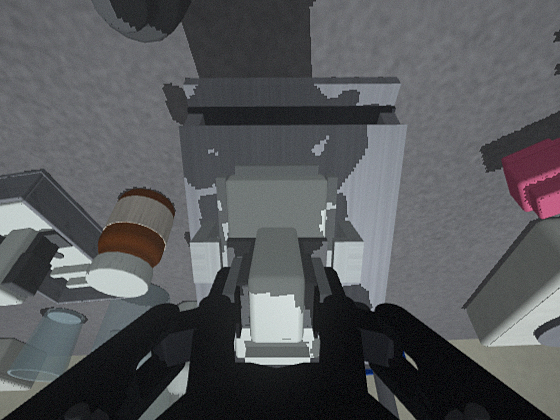

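The pads press both buttons against the grip, at about (240,300) and (318,300), and it is well centred. I'll draw out gently along the normal and watch the force.

```bash
python3 -m inch '[[0.02,[0,0,0],[0,0,0]],[0.02,[0,0,-0.002],[0,0,0]],[0.02,[0,0,-0.003],[0,0,0]],[0.02,[0,0,-0.003],[0,0,0]],[0.02,[0,0,-0.003],[0,0,0]],[0.02,[0,0,-0.003],[0,0,0]]]' 50
python3 -c "
from h import *
delta((452.4,326,75),0)"
```

```text
time_s: 10.52
eef_pos: [0.45, 0.2731, 0.1884]
tool_rot: [3.141, 0.525, 3.017]
force: [-0.5, 0.2, -2.7]
finger_gap: 0.359
finger_force: 50.2
rot tool [-0.04  0.09 -0.12] shift in current tool [-0.2  0.1  3. ] shift in target tool [-0.2  0.1  3. ] q [-0.76  0.3  -0.06  2.21  1.    0.52 -0.23]
grasp now dock [452.3 325.9  78. ] f [-0.5  0.2 -2.7] gap 30.7 50.22896647453308 t 10.5167
```

```bash
python3 -m inch '[[0.02,[0,0,-0.006],[0,0,0]],[0.02,[0,0,-0.008],[0,0,0]],[0.02,[0,0,-0.01],[0,0,0]],[0.02,[0,0,-0.01],[0,0,0]],[0.02,[0,0,-0.012],[0,0,0]],[0.02,[0,0,-0.014],[0,0,0]],[0.02,[0,0,-0.016],[0,0,0]],[0.02,[0,0,-0.016],[0,0,0]],[0.02,[0,0,-0.016],[0,0,0]],[0.02,[0,0,0],[0,0,0]]]'
python3 - <<'E'
from h import *
delta((452.4,326,75),0)
pic,d,p=cam('top'); W=pts(d,p); np.savez('t6.npz',pic=pic,W=W)
b,db,pb=cam('scene'); np.savez('s6.npz',pic=b,W=pts(db,pb))
a=cv2.resize(pic[140:290,190:420],None,fx=3.4,fy=3.4,interpolation=2)
cv2.imwrite('pics/t6.png',a[...,::-1])
# empty tray: inner floor and rim, in both cameras
for nm in ('t6','s6'):
    W=np.load(nm+'.npz')['W']
    m=(W[...,0]>.43)&(W[...,0]<.67)&(W[...,1]>-.35)&(W[...,1]<-.18)
    for lo,hi,l in ((.026,.045,'rim'),(-.002,.012,'floor')):
        k=m&(W[...,2]>lo)&(W[...,2]<hi)
        if l=='rim':
            q=(W[k][:,:2]*1000).astype(np.float32); print(nm,l,k.sum(),cv2.minAreaRect(q),np.median(W[k][:,2]))
            print(np.percentile(q,[1,99],axis=0))
E
```

```text
time_s: 11.35
eef_pos: [0.3957, 0.2812, 0.2848]
tool_rot: [3.136, 0.528, 3.017]
force: [-0.5, 0.3, -3.2]
finger_gap: 0.364
finger_force: 50.2
rot tool [ 0.26  0.27 -0.14] shift in current tool [  1.   -1.9 113.9] shift in target tool [  0.5  -1.4 113.9] q [-0.77  0.09 -0.16  2.18  0.74  0.72 -0.01]
grasp now dock [453.1 327.6 188.9] f [-0.5  0.3 -3.2] gap 31.0 50.205987095832825 t 11.35
t6 rim 244 ((566.1282958984375, -261.91912841796875), (210.9242706298828, 112.92433166503906), 4.1574883460998535) 0.03353211144801582
[[ 459.12462463 -321.96148956]
 [ 666.94002808 -203.01266541]]
s6 rim 412 ((553.7677612304688, -262.1707763671875), (177.08348083496094, 111.03482055664062), 4.102128028869629) 0.03291984026710648
[[ 465.10777191 -321.6430481 ]
 [ 643.78679077 -202.91625687]]
```

View pics/t6.png

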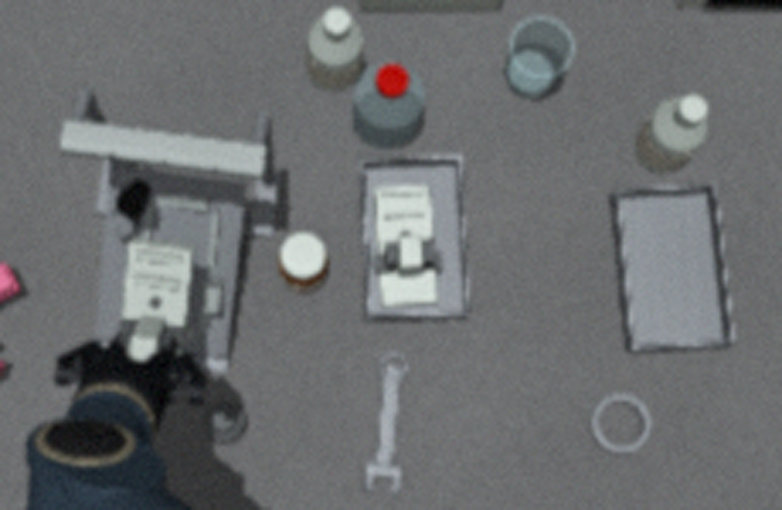

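The view shows the cassette out of the dock at (155,290) and the finger still aside, with its knob at (135,200). The empty tray is at (672,270), and the scene camera's rim fit gives centre (0.554,−0.262), yaw 4.1° and size 177×111 mm, as stated. I'll rise and turn upright.

```bash
python3 -m inch '[[0.02,[-0.008,0,-0.013],[0,0,0]],[0.02,[-0.009,0,-0.015],[0,0,0]],[0.02,[-0.009,0,-0.015],[0,0,0]],[0.02,[-0.005,0,-0.009],[0,0,0]],[0.02,[0,0,0],[0,4,0]],[0.02,[0,0,0],[0,5,0]],[0.02,[0,0,0],[0,6,0]],[0.02,[0,0,0],[0,6,0]],[0.02,[0,0,0],[0,5,0]],[0.02,[0,0,0],[0,4,0]]]'
cat >> h.py <<'E'
def place(x,y,z,yaw):
    """tool-frame deltas to put grasp point at world x,y,z, tool down, cassette x axis at yaw deg"""
    s=state(); Rc=R.from_euler('xyz',s['tool_rot']); a=np.radians(yaw)
    Rt=np.stack([[-np.cos(a),-np.sin(a),0],[-np.sin(a),np.cos(a),0],[0,0,-1.]],1)
    t=np.array([x,y,z+.054])
    print('rot',np.degrees((Rc.inv()*R.from_matrix(Rt)).as_rotvec()).round(2),'shift cur',(Rc.inv().apply(t-s['eef_pos'])*1000).round(1),'target',(Rt.T@(t-s['eef_pos'])*1000).round(1))
    print('tcp',s['eef_pos'].round(4),'q',s['q'].round(2),'f',s['force'].round(1),'gap',s['finger_gap'].__round__(3),s['time_s'])
E
python3 -c "
from h import *
place(.534,-.2634,.30,4.1)"
```

```text
time_s: 12.28
eef_pos: [0.3981, 0.2789, 0.3416]
tool_rot: [-3.141, -0.002, 3.016]
force: [0.8, -0.3, -4.2]
finger_gap: 0.364
finger_force: 50.1
rot [ -0.03  -0.14 -11.31] shift cur [-202.9 -521.   -12.5] target [ -96.8 -550.7  -12.4]
tcp [0.3981 0.2789 0.3416] q [-0.62  0.13 -0.09  1.91  0.01  1.1   0.73] f [ 0.8 -0.3 -4.2] gap 0.364 12.2833
```

```bash
python3 -m inch '[[0.02,[0,0,0],[0,0,-5.65]],[0.02,[0,0,0],[0,0,-5.65]],[0.02,[-0.002,-0.010,0],[0,0,0]],[0.02,[-0.003,-0.02,0],[0,0,0]],[0.02,[-0.005,-0.027,0],[0,0,0]],[0.02,[-0.005,-0.027,0],[0,0,0]],[0.02,[-0.005,-0.027,0],[0,0,0]],[0.02,[-0.005,-0.027,0],[0,0,0]],[0.02,[-0.005,-0.027,0],[0,0,0]],[0.02,[-0.005,-0.027,0],[0,0,0]]]' >/dev/null && python3 -m inch '[[0.02,[-0.005,-0.027,0],[0,0,0]],[0.02,[-0.005,-0.027,0],[0,0,0]],[0.02,[-0.005,-0.027,0],[0,0,0]],[0.02,[-0.005,-0.027,0],[0,0,0]],[0.02,[-0.005,-0.027,0],[0,0,0]],[0.02,[-0.005,-0.027,0],[0,0,0]],[0.02,[-0.005,-0.027,0],[0,0,0]],[0.02,[-0.005,-0.027,0],[0,0,0]],[0.02,[-0.005,-0.027,0],[0,0,0]],[0.02,[-0.005,-0.027,0],[0,0,0]]]' >/dev/null && python3 -m inch '[[0.02,[-0.005,-0.027,0],[0,0,0]],[0.02,[-0.004,-0.02,0],[0,0,0]],[0.02,[-0.002,-0.01,0],[0,0,0]],[0.02,[0,0,0],[0,0,0]],[0.02,[0,0,0],[0,0,0]]]'
python3 - <<'E'
from h import *
place(.534,-.2634,.10,4.1)
pic,d,p=cam('wrist'); W=pts(d,p); np.savez('w7.npz',pic=pic,W=W); cv2.imwrite('pics/w7.png',pic[...,::-1])
b,db,pb=cam('scene'); np.savez('s7.npz',pic=b,W=pts(db,pb))
b,db,pb=cam('top'); np.savez('t7.npz',pic=b,W=pts(db,pb))
E
```

```text
time_s: 14.37
eef_pos: [0.5303, -0.2306, 0.3418]
tool_rot: [3.14, 0.0, -3.07]
force: [-0.3, 1.0, -2.6]
finger_gap: 0.362
finger_force: 50.1
rot [ 0.07  0.02 -0.  ] shift cur [ -1.3 -33.2 187.7] target [ -1.4 -33.  187.8]
tcp [ 0.5303 -0.2306  0.3418] q [ 0.08  0.28  0.33  1.74 -0.1   1.14  2.08] f [-0.3  1.  -2.6] gap 0.362 14.3667
```

View pics/w7.png

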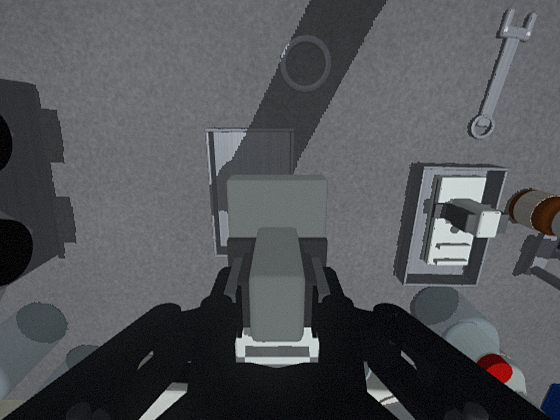

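The cassette hangs straight in the pads, with its front block at (277,205). The tray is below at (250,190), about 33 mm off in y as computed. I'll check the cassette's tilt and underside height.

```bash
python3 - <<'E'
from h import *
P=np.load('w7.npz')['W'][184:226,236:320].reshape(-1,3)
tcp=state()['eef_pos']; a=np.radians(4.1); ex=np.array([np.cos(a),np.sin(a),0]); ey=np.array([-np.sin(a),np.cos(a),0])
P=P[abs(P[:,2]-np.nanmedian(P[:,2]))<.008]
c=P.mean(0); n=np.linalg.svd(P-c,full_matrices=False)[2][2]; n*=np.sign(n[2])
print('wrist: top z rel tcp',(c-tcp)*1000,'tilt about x,y deg',np.degrees([n@ey,n@ex]),len(P))
W=np.load('w7.npz')['W'][172:230,225:332].reshape(-1,3); q=(W-tcp); q=q[(q[:,2]>-.12)&(q[:,2]<-.08)]
lx=q@ex; ly=q@ey; print('x range',np.nanpercentile(lx,[1,99])*1000,'y range',np.nanpercentile(ly,[1,99])*1000)
for nm in ('s7','t7'):
    W=np.load(nm+'.npz')['W']; r=W-tcp; X_=r@ex;Y_=r@ey
    m=(abs(Y_)<.04)&(X_>.04)&(X_<.1)&(r[...,2]>-.14)&(r[...,2]<-.06)
    if m.sum(): 
        z=r[...,2][m]*1000; print(nm,m.sum(),'z pct',np.percentile(z,[10,50,90]).round(1),'x',np.percentile(X_[m],[2,98])*1000,'y',np.percentile(Y_[m],[2,98])*1000)
E
```

```text
wrist: top z rel tcp [-29.95829382  -2.83424912 -99.65373761] tilt about x,y deg [-0.27988746  0.25294629] 3509
x range [-45.10299944 -14.71871661] y range [-30.28987757  27.8931689 ]
s7 568 z pct [-106.3 -100.1  -90.9] x [40.95713555 86.542748  ] y [-29.58589909  28.1727378 ]
t7 203 z pct [-103.6  -98.1  -89.6] x [41.66777617 80.91911641] y [-23.80191209  30.48517514]
```

There is no tilt, and the underside is 119.7 mm below the TCP. So touchdown is at TCP z ≈ 0.124.

```bash
python3 -m inch '[[0.02,[-0.0005,-0.011,0.005],[0,0,0]],[0.02,[-0.0005,-0.011,0.01],[0,0,0]],[0.02,[0,-0.011,0.02],[0,0,0]],[0.02,[0,0,0.025],[0,0,0]],[0.02,[0,0,0.025],[0,0,0]],[0.02,[0,0,0.025],[0,0,0]],[0.02,[0,0,0.025],[0,0,0]],[0.02,[0,0,0.02],[0,0,0]],[0.02,[0,0,0.015],[0,0,0]],[0.02,[0,0,0],[0,0,0]]]'
python3 -c "
from h import *
place(.534,-.2634,.0697,4.1)"
```

```text
time_s: 15.35
eef_pos: [0.5322, -0.2636, 0.1682]
tool_rot: [3.139, -0.005, -3.069]
force: [-1.4, 0.3, -2.9]
finger_gap: 0.366
finger_force: 50.3
rot [ 0.16 -0.31  0.05] shift cur [-2.  -0.1 44.5] target [-1.8  0.  44.5]
tcp [ 0.5322 -0.2636  0.1682] q [ 0.17  0.5   0.3   1.87 -0.19  0.81  2.21] f [-1.4  0.3 -2.9] gap 0.366 15.35
```

```bash
python3 -m inch '[[0.02,[-0.0015,0,0.008],[0,0,0]],[0.02,[0,0,0.008],[0,0,0]],[0.02,[0,0,0.008],[0,0,0]],[0.02,[0,0,0.007],[0,0,0]],[0.02,[0,0,0.005],[0,0,0]],[0.02,[0,0,0.003],[0,0,0]],[0.02,[0,0,0.002],[0,0,0]],[0.02,[0,0,0],[0,0,0]],[0.02,[0,0,0],[0,0,0]]]'
python3 -c "
from h import *
place(.534,-.2634,.0697,4.1)"
```

```text
time_s: 16.1
eef_pos: [0.5363, -0.2637, 0.1317]
tool_rot: [-3.142, 0.002, -3.069]
force: [0.9, -0.3, -3.2]
finger_gap: 0.359
finger_force: 50.3
rot [-0.    0.14  0.08] shift cur [2.3 0.4 8. ] target [2.3 0.4 8. ]
tcp [ 0.5363 -0.2637  0.1317] q [ 0.18  0.55  0.28  1.89 -0.22  0.73  2.23] f [ 0.9 -0.3 -3.2] gap 0.359 16.1
```

```bash
python3 -m inch '[[0.02,[0.001,0,0.002],[0,0,0]],[0.02,[0.001,0,0.002],[0,0,0]],[0.02,[0,0,0.0015],[0,0,0]],[0.02,[0,0,0.001],[0,0,0]],[0.02,[0,0,0.001],[0,0,0]],[0.02,[0,0,0],[0,0,0]],[0.02,[0,0,0],[0,0,0]]]'
python3 -c "
from h import *
place(.534,-.2634,.0697,4.1)"
```

```text
time_s: 16.68
eef_pos: [0.5342, -0.2637, 0.1239]
tool_rot: [3.141, 0.002, -3.069]
force: [-0.1, -0.3, -2.7]
finger_gap: 0.361
finger_force: 50.3
rot [0.01 0.11 0.09] shift cur [0.2 0.3 0.2] target [0.2 0.3 0.2]
tcp [ 0.5342 -0.2637  0.1239] q [ 0.19  0.56  0.27  1.89 -0.22  0.71  2.23] f [-0.1 -0.3 -2.7] gap 0.361 16.6833
```

Still no contact, so I'll go down in 0.5–1 mm steps.

```bash
python3 -m inch '[[0.02,[0,0,0.001],[0,0,0]],[0.02,[0,0,0],[0,0,0]],[0.02,[0,0,0]  ,[0,0,0]]]' | grep -E 'eef|force'; python3 -m inch '[[0.02,[0,0,0.001],[0,0,0]],[0.02,[0,0,0],[0,0,0]],[0.02,[0,0,0],[0,0,0]]]'| grep -E 'eef|force'
```

```text
eef_pos: [0.5342, -0.2637, 0.1229]
force: [0.0, -0.0, -2.7]
finger_force: 50.3
eef_pos: [0.5342, -0.2637, 0.1227]
force: [-1.7, 1.9, 5.2]
finger_force: 51.5
```

Contact. I'll release and retreat straight up.

```bash
python3 -m inch '[[0.045,[0,0,0],[0,0,0]],[0.055,[0,0,0],[0,0,0]],[0.066,[0,0,0],[0,0,0]],[0.066,[0,0,0],[0,0,0]],[0.066,[0,0,0],[0,0,0]],[0.066,[0,0,0],[0,0,0]]]'; python3 -m inch '[[0.066,[0,0,-0.005],[0,0,0]],[0.066,[0,0,-0.01],[0,0,0]],[0.066,[0,0,-0.02],[0,0,0]],[0.066,[0,0,-0.025],[0,0,0]],[0.066,[0,0,-0.03],[0,0,0]],[0.066,[0,0,-0.03],[0,0,0]],[0.066,[0,0,-0.03],[0,0,0]],[0.066,[0,0,-0.03],[0,0,0]],[0.066,[0,0,0],[0,0,0]],[0.066,[0,0,0],[0,0,0]]]'
python3 - <<'E'
from h import *
pic,d,p=cam('wrist'); W=pts(d,p); cv2.imwrite('pics/w8.png',pic[...,::-1])
b,db,pb=cam('scene'); S=pts(db,pb)
a=np.radians(4.1); ex=np.array([np.cos(a),np.sin(a),0]); ey=np.array([-np.sin(a),np.cos(a),0]); c=np.array([.554,-.262,.004])
for nm,w in (('wrist',W),('scene',S)):
    r=w-c; x=r@ex;y=r@ey;z=r[...,2]
    m=(abs(x)<.08)&(abs(y)<.05)&(abs(z-.02)<.006); P=w[m]; cc=P.mean(0); n=np.linalg.svd(P-cc,full_matrices=False)[2][2]
    print(nm,m.sum(),'x',np.percentile(x[m],[2,98])*1000,'y',np.percentile(y[m],[2,98])*1000,'ztop',np.median(z[m])*1000,'tilt',np.degrees(np.arccos(abs(n[2]))))
# finger knob
L=loc(S)+OFF; k=(b.max(-1)<60)&(abs(L[...,2]-.073)<.008)&(abs(L[...,0]-.545)<.05)&(abs(L[...,1]-.36)<.04); print('knob',k.sum(),np.median(L[k],axis=0)*1000)
E
```

```text
time_s: 17.68
eef_pos: [0.5343, -0.2638, 0.122]
tool_rot: [-3.141, 0.002, -3.069]
force: [-0.9, 0.0, 0.1]
finger_gap: 0.775
finger_force: 0.0
time_s: 18.52
eef_pos: [0.5344, -0.2643, 0.305]
tool_rot: [-3.14, 0.007, -3.069]
force: [-0.3, -0.5, -0.1]
finger_gap: 0.775
finger_force: 0.0
wrist 2832 x [-63.91771408  56.59996674] y [-29.14343072  28.79993308] ztop 19.606162217178927 tilt 0.16061510015118258
scene 672 x [-61.4075283   64.77890369] y [-30.00834915  29.09291079] ztop 19.1252765132931 tilt 0.23738736319060438
knob 0 [nan nan nan]
  return _methods._mean(a, axis=axis, dtype=dtype,
  ret = um.true_divide(
```

View pics/w8.png

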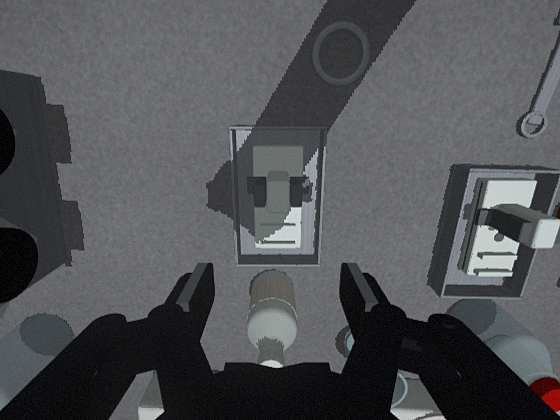

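The cassette lies flat and centred in the empty tray at (277,195), buttons up, with the open gripper well clear. The top view taken after the draw-out showed the finger aside, and nothing has touched it since. Handing in.

```bash
python3 -c "
from h import *
print(job.sign_off())"
```

```text
the job is handed in; nothing more can be done
None
```

I handed the job in at about 18.6 s of the 61 s allowed; no verdict came back. The cassette lies flat, buttons up, within about 2 mm of the middle of the empty tray, and the finger was left swung aside at about 1.2 rad.

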